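# Stamp the label of a cake box with a plunger stamp

## Task

Take the rectangular plunger stamp from the cork mat and set it down gently, centred and square, on the paper label of the cake box; let go of it. Then press its plunger past the soft first stop and all the way down to the stiff second stop, and let it come fully up again. Stand the stamp back upright on the cork mat; do not press the plunger home anywhere but on the label, and leave the box, the round stamp and the other things where they are.

Things in the scene. Friction and masses are not known exactly. Their poses are not given: they have to be found in the camera images.
- stamp_center (a point): Rectangular plunger stamp (loose, about 0.3 kg, 86 mm high): wooden block with rubber foot, 44 mm along x, 64 along y, 58 high, plunger on top. Point on its axis, 43 mm above its underside and 15 mm below the block's top. z is up along the plunger; a half turn about z makes no difference. Grip the block near its top across its 44 mm width (along x).
- stamp_cap_top (a point): Middle of the top of the rectangular stamp's plunger cap: round, black, 32 mm across, 12 mm thick, on a thin stem, its underside 16 mm above the block when up. 43 mm above the stamp's point with the plunger up; goes down with the plunger.
- stamp_cap (a joint): First, soft part of the plunger's travel in m: 0 up, 0.008 at the soft first stop. Spring force 1.8 N at its start, 3.4 N at the first stop. Springs back by itself.
- stamp_sleeve (a joint): Second, stiff part of the plunger's travel in m, which starts after the soft part is used up: 0 up, 0.006 at the stiff second stop (hard). It starts to move at 7 N and needs 13 N to be at the second stop. The cap's whole travel is the sum of both parts, 14 mm. Springs back by itself.
- label (a point): Middle of the upper face of the closed cardboard cake box (loose, 0.8 kg, 150 x 150 mm, 45 mm high), which is the middle of the white paper label with a thin grey frame, 64 mm along x and 84 mm along y. z is up. The long side of the stamp goes along the long side of the label (y), either way round.
- mat_top (a point): Middle of the upper face of the fixed cork mat, 120 mm along its x, 240 mm along its y, 6 mm thick, lying on the table. At the start both stamps stand on it, side by side along y, 120 mm apart, each about 60 mm from this point; which is where changes.
- round_stamp_center (a point): The round plunger stamp on the cork mat (leave alone): same materials and height (86 mm) as the rectangular one, but a round block 54 mm in diameter. Point on its axis, 43 mm above its underside.
- jar_center (a point): Open greenish glass jar, 66 mm across, 85 mm high, beyond the work (leave alone). Point at its middle, half-way up.
- cup_center (a point): White paper cup with lid, 84 mm across, 112 mm high, beyond the work (leave alone). Point at its middle, half-way up.
- nozzle_center (a point): Small steel piping nozzle (cone), 28 mm across, 45 mm high, standing between the jar and the cup (leave alone). Point at its middle, half-way up.
There are look-alikes about, which are no part of the job. Of the things shaped like the part that bears label, the cardboard one is meant. What is shaped like the part that bears stamp_center but purple is not meant.

How it is judged:
By the outcome, as a careful person would: the job done as asked, in the order asked, and still so for the second after the job is handed in, with the robot touching nothing.
It also fails if it takes over 69 s, if anything falls off the work surface, if the arm or the gripper's body presses on something with over 40 N, if the wrist force passes 120 N, or if a joint passes its speed limit or range.

## Robot

A 6-joint arm with a two-finger parallel gripper is mounted at the origin on the work surface. World frame = base frame: x ahead of the robot, y to its left, z up, the work surface at z = 0. Lengths are in mm, angles in rad, forces in N, time in s.
With the tool pointing down it reaches from about 350 to 775 mm from the base axis. Payload 7.3 kg.
Tool frame: the origin (TCP) lies at the very end of the fingers, on their centre line; the grasp point (between the pads) lies grip_point_offset behind it (grip_point_offset is the distance from the TCP to the grasp point, in mm); x points along the fingers, z is the direction in which the jaws open and shut, and the axes are right-handed (so a half turn about x gives the same grasp; the last joint's range is limited). The gripper opens to 92 mm and grips with 3 to 60 N. Pads are 19 mm wide; open, the fingers measure 130 mm over their backs; the gripper's body (75 mm by 190 mm) begins 47 mm behind the grasp point.
Start: joints at [0.999, 0.342, 1.524, -0, 1.275, -0.146], TCP at [216.839, 478.148, 226.741] pointing down, gripper open.
Joint ranges: [-2.53, 2.53], [-0.77, 2.02], [0.04, 2.7], [-1, 4.14], [0.28, 2.66], [-3.11, 3.11]. Speed limits (rad/s): [2.57, 2.57, 3.14, 3.14, 3.14, 3.14].

## Interface

Orientations are given as [roll, pitch, yaw] about the fixed x, y, z axes, in that order (R = Rz(yaw) Ry(pitch) Rx(roll)).
In Python, from plant import * gives the robot as it stands.
- The arm moves only by the tool send_rows, never from a script. Its argument "series" is text: rows parted by semicolons, each of 5 numbers parted by spaces: the gripper's target within -1 to 1 (fully open at 1, half-way at 0, shut at -1), then the shift along the tool's x, y, z in units of 30 mm (1.0 is 30 mm), then the turn about the tool's x in units of 5 degrees (1.0 is 5 degrees). A call has 1 to 8 rows; each row is the pose to reach, as a shift and turn from the pose commanded when the call began, along the tool's axes at that moment; what a row does not reach only later rows make up. A row lasts 1/8 s, in which the tool goes at most 62.5 mm and 10.7 degrees, less where a joint would pass 70% of its speed; a pose out of reach is approached as far as the arm can. A call with a gripper value outside its range is refused whole. The fingers move at their own pace and stop on an object; the grip force is fixed at half the most. Time passes only in rows, so rows that repeat a pose let the fingers close. It gives the time, the measured TCP pose, the force and the opening at its end, in the units of the state.
- get_obs(): the state, without advancing time (a new reading comes with each control period).
- capture(name): name is "side" or "top"; returns a dict with "pixels" (400x640x3 uint8, red, green, blue), "mtx" (3x3 intrinsics, pixels), "k1" (the pictures are not rectified: a ray, as slopes to the right and down, at radius r is drawn at 1 + k1 r^2 times it, then the intrinsics apply), "R" (3x3) and "t" (3): a world point X has camera coordinates R X + t. Camera axes: x right, y down, z forward; pixel columns grow to the right and rows downward; lengths in mm; the calibration is good to about 2 mm. A picture is of the moment at which its call begins. There is no depth.
- close_job(): hands the job in, once; it reports no verdict.
Trained networks look in a picture, given as the dict that the camera call returned (one of the last four; its "shot" number tells which), for a name from the list of things; names that differ only in an ending like _2 or _b are one class to them, and where a whole thing is asked for, a point or a joint stands for the part that bears it (a point fixed in the world has none). Each returns a list of dicts, best first, with "score" (0 to 1); they miss things now and then, are a little off and sometimes report something else, mostly with a low value. They report only what shows in the picture. A call takes as long as a camera call. They do not tell look-alikes from the thing itself.
- cut_out(picture, thing): "pixels" (400x640 bool, what is visible of it).
- place_of(picture, thing): "point" ([x, y, z] in mm, in world coordinates, good to about 4 mm: a listed point, or the origin of a listed thing).
The state is a dict: "time": time; "joint_positions": joint angles; "dq": joint speeds; "tau": joint torques, N m; "tool_pos": TCP position; "tcp_rot": TCP orientation; "contact_force": force on the tool from outside, world axes, zero at the start; "moment": the same for the moment, N m; "grip_width": finger opening in mm.
Only numpy, scipy, OpenCV 4.12 (cv2) and the standard library are available. Lean on these libraries where they do the work, as an engineer would, in place of code of your own. Each camera call takes 0.05 s, during which the arm holds its last target.

## Working session

There is one attempt and no reset: what is moved stays moved. The work goes in short steps, Python scripts to look and compute and a tool call to move; the robot and the scene stay as the last step left them, time stands still between calls to the robot, and variables do not carry over. Pictures are saved under pics/ and viewed, and the job is handed in when it is done.

Besides the shell and the picture viewer there is one more tool, called after ">>>" as a command line: name --argument value ..., lists and objects as JSON in quotes. send_rows: Moves the arm, as the interface text tells. Its arguments: {"type":"object","properties":{"series":{"type":"string"}},"required":["series"]}

```bash
ls; mkdir -p pics; cat > h.py <<'E'
from plant import *
import numpy as np, cv2
def save(p,n,crop=None,s=1):
    im=p["pixels"][:,:,::-1].copy()
    if crop: x0,y0,x1,y1=crop; im=im[y0:y1,x0:x1]
    if s!=1: im=cv2.resize(im,None,fx=s,fy=s,interpolation=cv2.INTER_CUBIC)
    cv2.imwrite("pics/"+n+".png",im)
def proj(p,X):
    X=np.atleast_2d(np.asarray(X,float)); c=X@np.array(p["R"]).T+np.array(p["t"])
    s=c[:,:2]/c[:,2:]; r2=(s**2).sum(1,keepdims=True); s=s*(1+p["k1"]*r2)
    m=np.array(p["mtx"]); return np.c_[s[:,0]*m[0,0]+m[0,2],s[:,1]*m[1,1]+m[1,2]]
def unproj(p,uv,z):
    uv=np.atleast_2d(np.asarray(uv,float)); m=np.array(p["mtx"])
    d=np.c_[(uv[:,0]-m[0,2])/m[0,0],(uv[:,1]-m[1,2])/m[1,1]]; s=d.copy()
    for _ in range(30): s=d/(1+p["k1"]*(s**2).sum(1,keepdims=True))
    R=np.array(p["R"]);t=np.array(p["t"]); o=-R.T@t; v=np.c_[s,np.ones(len(s))]@R
    return o+v*((z-o[2])/v[:,2])[:,None]
E
python3 - <<'E'
from h import *
o=get_obs(); print({k:np.round(v,3) for k,v in o.items()})
try: print(grip_point_offset)
except Exception as e: print(e)
for n in("top","side"):
    p=capture(n); save(p,n+"0")
    print(n,p["k1"],np.round(-np.array(p["R"]).T@p["t"]))
    for t in ["stamp_center","label","mat_top","round_stamp_center","stamp_cap_top","jar_center","cup_center","nozzle_center"]:
        r=place_of(p,t); print(t,[(np.round(q["point"]),round(q["score"],2),np.round(proj(p,q["point"])[0])) for q in r[:4]])
E
```

```text
pics
{'time': np.float64(0.0), 'joint_positions': array([ 0.999,  0.343,  1.525, -0.   ,  1.275, -0.146]), 'dq': array([ 0.001,  0.001,  0.   ,  0.   ,  0.002, -0.   ]), 'tau': array([-3.0000e-03, -4.3124e+01, -2.4421e+01,  7.1000e-02,  5.6000e-02,
       -0.0000e+00]), 'tool_pos': array([216.621, 477.793, 226.039]), 'tcp_rot': array([ 3.002,  1.569, -2.136]), 'contact_force': array([ 0.459, -0.093, -0.205]), 'moment': array([ 0.027, -0.033,  0.029]), 'grip_width': np.float64(92.195)}
18.8
top 0.03108854446234758 [ 423.   61. 1199.]
stamp_center [(array([ 438., -327.,   47.]), 0.88, array([479., 259.])), (array([ 562., -210.,   51.]), 0.6, array([429., 208.]))]
label [(array([580., 233.,  42.]), 0.98, array([250., 203.])), (array([535., 476.,  45.]), 0.78, array([151., 221.])), (array([753.,  23.,  24.]), 0.49, array([333., 137.]))]
mat_top [(array([ 577., -150.,    8.]), 0.57, array([401., 204.]))]
round_stamp_center [(array([595., -91.,  50.]), 0.74, array([380., 195.])), (array([ 564., -208.,   93.]), 0.18, array([432., 205.]))]
stamp_cap_top [(array([ 440., -333.,   87.]), 0.52, 
[... 431 characters left out ...]
  50.]), 0.84, array([347., 155.]))]
label [(array([533., 479.,  47.]), 0.67, array([297., 326.])), (array([582., 228.,  44.]), 0.64, array([307., 250.]))]
mat_top [(array([ 580., -148.,    5.]), 0.86, array([338., 174.]))]
round_stamp_center [(array([590., -94.,  47.]), 0.82, array([332., 176.])), (array([584., 230.,  48.]), 0.23, array([306., 249.]))]
stamp_cap_top [(array([765., 147.,  44.]), 0.65, array([260., 217.])), (array([ 441., -331.,   88.]), 0.62, array([389., 131.])), (array([ 562., -212.,   97.]), 0.58, array([349., 144.]))]
jar_center [(array([769., 150.,  40.]), 0.95, array([258., 218.]))]
cup_center [(array([ 759., -153.,   55.]), 0.71, array([291., 153.]))]
nozzle_center []
```

View pics/top0.png

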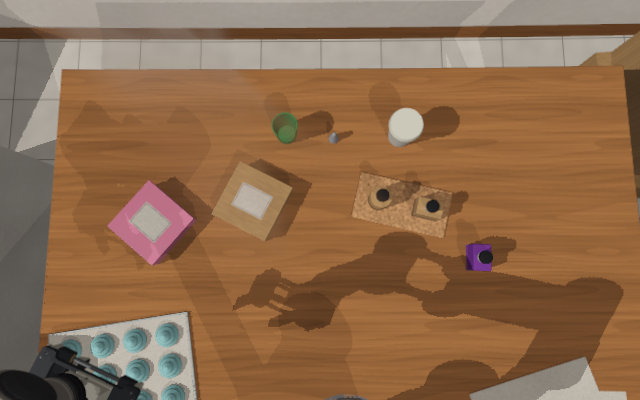

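View pics/side0.png

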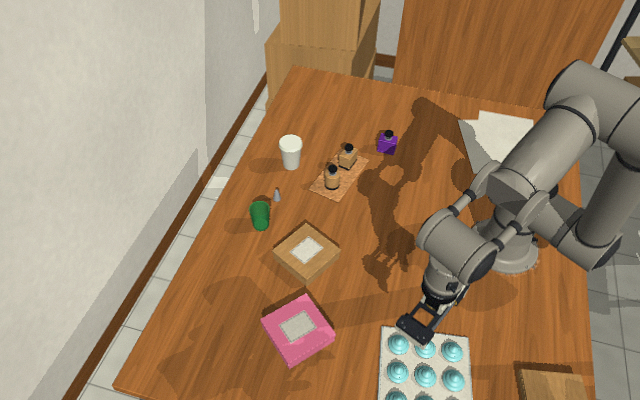

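```bash
python3 - <<'E'
import cv2
a=cv2.imread('pics/top0.png')
x=cv2.resize(a[165:295,345:515],None,fx=4,fy=4,interpolation=2)
y=cv2.resize(a[150:270,110:300],None,fx=4,fy=4,interpolation=2)
cv2.imwrite('pics/c1.png',x);cv2.imwrite('pics/c2.png',y)
E
```

```text
(no output)
```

View pics/c1.png

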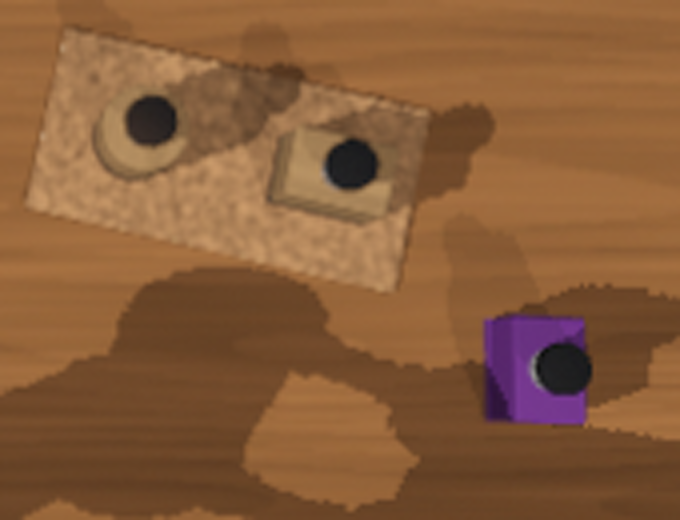

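View pics/c2.png

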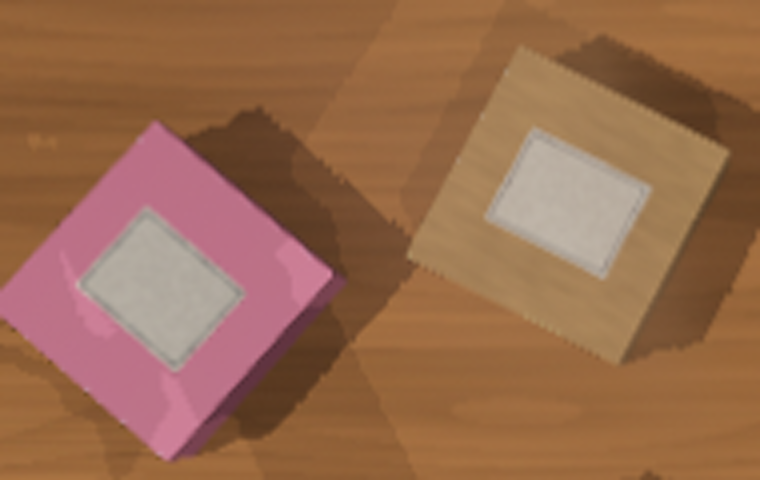

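Stamps: wooden on the mat at top (432,206), and purple at (480,257), which is excluded by colour. Boxes: cardboard at (252,201), and pink at (151,222), which is not meant. The crops confirm the wooden rectangular stamp and the cardboard box. Next I'll measure both precisely.

```bash
cat > m.py <<'E'
from h import *
from scipy.optimize import minimize
def hullmask(p,pts,sc=4):
    uv=proj(p,pts); return cv2.convexHull(((uv+.5)*sc*16-8).astype(np.int32).reshape(-1,1,2))
def boxpts(x,y,yaw,z0,lx,ly,h):
    c,s=np.cos(yaw),np.sin(yaw); P=[]
    for a in(-.5,.5):
        for b in(-.5,.5):
            for z in(z0,z0+h): P.append([x+c*a*lx-s*b*ly,y+s*a*lx+c*b*ly,z])
    return np.array(P)
def cyl(x,y,z0,r,h):
    a=np.linspace(0,2*np.pi,24,endpoint=False)
    return np.vstack([np.c_[x+r*np.cos(a),y+r*np.sin(a),a*0+z] for z in(z0,z0+h)])
def render(p,parts,sc=4):
    m=np.zeros((400*sc,640*sc),np.uint8)
    for q in parts: cv2.fillConvexPoly(m,hullmask(p,q,sc),1,shift=4)
    return cv2.resize(m.astype(np.float32),(640,400),interpolation=cv2.INTER_AREA)
def fit(obs,parts,x0,d=(6,6,.15)):
    # obs: list of (pic,mask)
    def cost(v): return sum(np.abs(render(p,parts(*v))-m).sum() for p,m in obs)
    best=None
    for k in(-.15,0,.15):
        x=np.array(x0,float)+[0,0,k]
        s=np.vstack([x]+[x+np.eye(3)[i]*d[i] for i in range(3)])
        r=minimize(cost,x,method="Nelder-Mead",options=dict(initial_simplex=s,xatol=.01,fatol=.02))
        if best is None or r.fun<best.fun: best=r
    return best.x,best.fun
def stampparts(z0):
    return lambda x,y,w:[boxpts(x,y,w,z0,44,64,58),cyl(x,y,z0+74,16,12),cyl(x,y,z0+58,5,16)]
def pick(p,t,uv):
    for r in cut_out(p,t):
        m=r["pixels"]; ys,xs=np.nonzero(m)
        if len(xs) and np.hypot(xs.mean()-uv[0],ys.mean()-uv[1])<15: return m.astype(np.float32)
E
python3 - <<'E'
from m import *
P={n:capture(n) for n in("top","side")}
ob=[];bb=[]
for n,p in P.items():
    m=pick(p,"stamp_center",proj(p,[564,-208,49])[0]); b=pick(p,"label",proj(p,[582,231,25])[0])
    print(n,None if m is None else m.sum(),None if b is None else b.sum())
    if m is not None: ob.append((p,m))
    if b is not None: bb.append((p,b))
for o in ([ob[0]],ob[1:],ob):
    if o: print("stamp",fit(o,stampparts(6),[564,-208,-.2]))
for o in ([bb[0]],bb[1:],bb):
    if o: print("box",fit(o,lambda x,y,w:[boxpts(x,y,w,0,150,150,45)],[582,231,-.5]))
for n,p in P.items():
    g=p["pixels"].astype(int); c=proj(p,[582,231,45])[0]
    m=((g.max(2)-g.min(2)<38)&(g.min(2)>125)).astype(np.uint8)
    nl,lab,st,ce=cv2.connectedComponentsWithStats(m)
    i=lab[int(round(c[1])),int(round(c[0]))]; q=cv2.findContours((lab==i).astype(np.uint8),0,1)[0][0][:,0,:]
    w=unproj(p,q,45)[:,:2].astype(np.float32); print(n,"label",st[i],cv2.minAreaRect(w))
    # mat
    g8=cv2.cvtColor(p["pixels"],cv2.COLOR_RGB2BGR)
    save(p,n+"_st",(350,165,460,245) if n=="top" else (300,120,410,210),6)
E
```

```text
top 621.0 3722.0
side 374.0 2375.0
stamp (array([ 5.62810088e+02, -2.09695423e+02, -1.90472049e-01]), np.float64(44.125))
stamp (array([ 5.62593951e+02, -2.10486042e+02, -2.08521581e-01]), np.float64(30.9375))
stamp (array([ 5.62614036e+02, -2.10075781e+02, -1.90414901e-01]), np.float64(76.625))
box (array([ 5.84215087e+02,  2.29851961e+02, -4.88681146e-01]), np.float64(95.0))
box (array([ 5.86864628e+02,  2.27237363e+02, -4.74810584e-01]), np.float64(157.5))
box (array([ 5.84554990e+02,  2.29406009e+02, -4.83449770e-01]), np.float64(281.0625))
top label [232 183  40  36 836] ((585.1199340820312, 228.8519287109375), (83.54315185546875, 62.30675506591797), 63.01570129394531)
side label [290 237  33  27 461] ((584.3909912109375, 227.77818298339844), (82.7219009399414, 63.117706298828125), 62.737850189208984)
```

View pics/top_st.png

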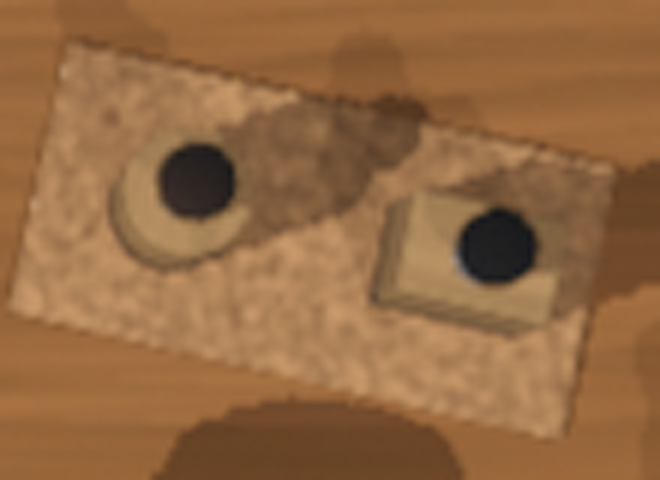

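View pics/side_st.png

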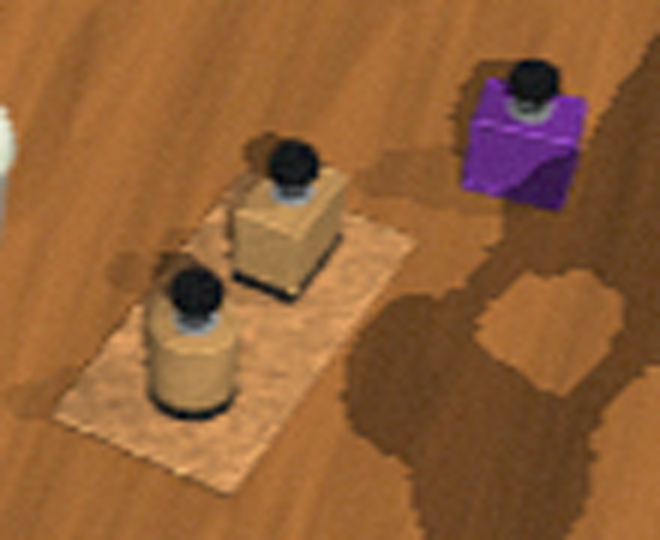

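```bash
cat >> h.py <<'E'
from scipy.spatial.transform import Rotation as Ro
def plan(x,y,z,yaw):
    """to TCP x,y,z with jaw (tool z) along yaw (mod pi). prints shift (units) & turn (units)"""
    o=get_obs(); R=Ro.from_euler("xyz",o["tcp_rot"]).as_matrix()
    d=R.T@(np.array([x,y,z])-o["tool_pos"])/30
    # angle about tool x taking tool z to the desired
    v=R.T@np.array([np.cos(yaw),np.sin(yaw),0]); a=np.arctan2(-v[1],v[2])  # Rx(a): z->(0,-sin a,cos a)
    a=(a+np.pi/2)%np.pi-np.pi/2
    print("t",o["time"],"pos",np.round(o["tool_pos"],1),"shift",np.round(d,3),"turn",round(np.degrees(a)/5,3),"alt",round(np.degrees(a)/5-36*np.sign(a),2),"tilt",np.round(R[:,0],3),"q",np.round(o["joint_positions"],2),"F",np.round(o["contact_force"],1),"w",round(float(o["grip_width"]),1))
    return R
E
python3 - <<'E'
from m import *
p=capture("top");q=capture("side")
for n,p,c in(("top",p,(350,165,460,245)),("side",q,(300,120,410,210))):
    im=cv2.resize(p["pixels"][c[1]:c[3],c[0]:c[2],::-1],None,fx=6,fy=6,interpolation=2)
    for X,col in((boxpts(562.7,-210,-.195,6,44,64,58)[1::2],(0,0,255)),(boxpts(562.7,-210,-.195,6,44,64,0)[::2],(255,0,0))):
        u=(proj(p,X)-[c[0],c[1]]+.5)*6-.5
        cv2.polylines(im,[np.round(u[[0,1,3,2]]).astype(int)],1,col,1)
    cv2.imwrite(f"pics/ov_{n}.png",im)
plan(562.7,-210,180,-.195)
E
```

```text
t 1.3 pos [216.8 478.1 226.8] shift [  1.557 -19.974 -16.128] turn 15.355 alt -20.64 tilt [ 0.  0. -1.] q [ 1.    0.34  1.52 -0.    1.28 -0.15] F [ 0.1  0.7 -0.3] w 91.8
```

View pics/ov_top.png

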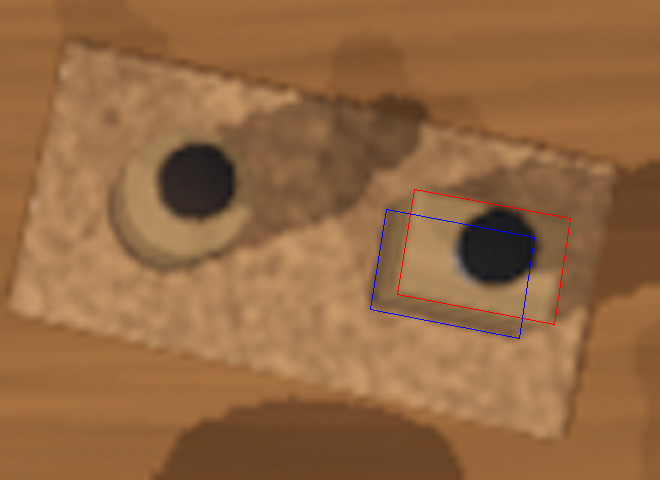

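View pics/ov_side.png

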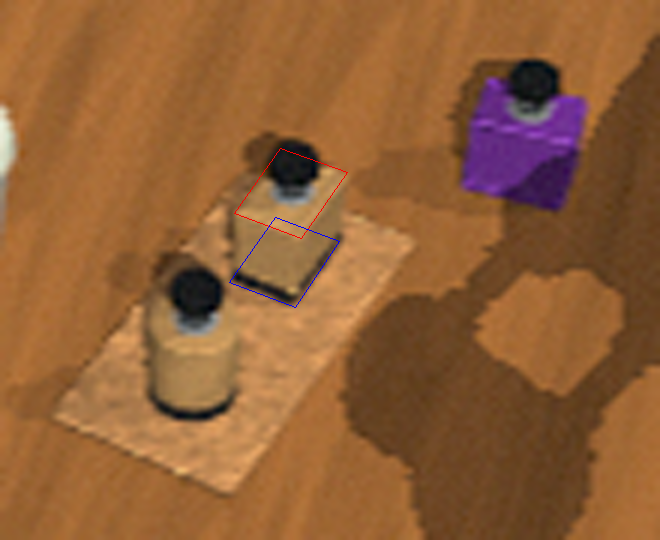

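The fitted outline matches in both views: stamp at about (562.7, −210), yaw −0.195. Moving above it now.

>>> send_rows --series "1 1 -5 -4 4;1 1.5 -10 -8 8;1 1.5 -15 -12 12;1 1.5 -20 -16.1 15.4;1 1.5 -20 -16.1 15.4;1 1.5 -20 -16.1 15.4;1 1.5 -20 -16.1 15.4;1 1.5 -20 -16.1 15.4"

```text
time: 2.3
tool_pos: [442.4, 31.2, 193.4]
tcp_rot: [0.375, 1.57, 0.173]
contact_force: [0.8, 0.2, 0.3]
grip_width: 91.8
```

```bash
python3 -c "
from h import *
plan(562.7,-210,130,-.195)"
```

```text
t 2.3 pos [442.4  31.2 193.4] shift [ 2.117 -7.073  5.539] turn -0.08 alt 35.92 tilt [ 0.001  0.    -1.   ] q [-0.1   0.23  1.79  0.    1.13  0.1 ] F [0.8 0.2 0.3] w 91.8
```

>>> send_rows --series "1 1 -7.1 5.5 0;1 1.5 -7.1 5.5 0;1 1.5 -7.1 5.5 0;1 1.5 -7.1 5.5 0;1 1.5 -7.1 5.5 0;1 1.5 -7.1 5.5 0;1 1.5 -7.1 5.5 0"

```text
time: 3.18
tool_pos: [560.9, -207.3, 148.2]
tcp_rot: [2.379, 1.57, 2.18]
contact_force: [-1.2, -0.0, 0.6]
grip_width: 92.0
```

```bash
python3 -c "
from h import *
plan(562.7,-210,34,-.195)"
```

```text
t 3.175 pos [ 560.9 -207.3  148.2] shift [ 3.806 -0.079  0.079] turn -0.04 alt 35.96 tilt [-0.     0.001 -1.   ] q [-0.48  0.54  1.43  0.    1.17 -0.28] F [-1.2 -0.   0.6] w 92.0
```

>>> send_rows --series "1 0.3 -0.08 0.08 0;1 1.2 -0.08 0.08 0;1 2.2 -0.08 0.08 0;1 3 -0.08 0.08 0;1 3.5 -0.08 0.08 0;1 3.86 -0.08 0.08 0;1 3.86 -0.08 0.08 0;1 3.86 -0.08 0.08 0"

```text
time: 4.18
tool_pos: [563.7, -211.2, 33.1]
tcp_rot: [-0.213, 1.569, -0.411]
contact_force: [-0.5, 0.1, 0.1]
grip_width: 91.4
```

```bash
python3 -c "
from h import *
plan(562.7,-210,32.2,-.195)
for n in('top','side'):
  p=capture(n); save(p,n+'_g',(350,150,510,270) if n=='top' else (270,90,430,210),5)
"
```

```text
t 4.175 pos [ 563.7 -211.2   33.1] shift [ 0.031  0.033 -0.04 ] turn -0.043 alt 35.96 tilt [ 0.001 -0.001 -1.   ] q [-0.49  0.68  1.53  0.    0.93 -0.29] F [-0.5  0.1  0.1] w 91.4
```

View pics/side_g.png

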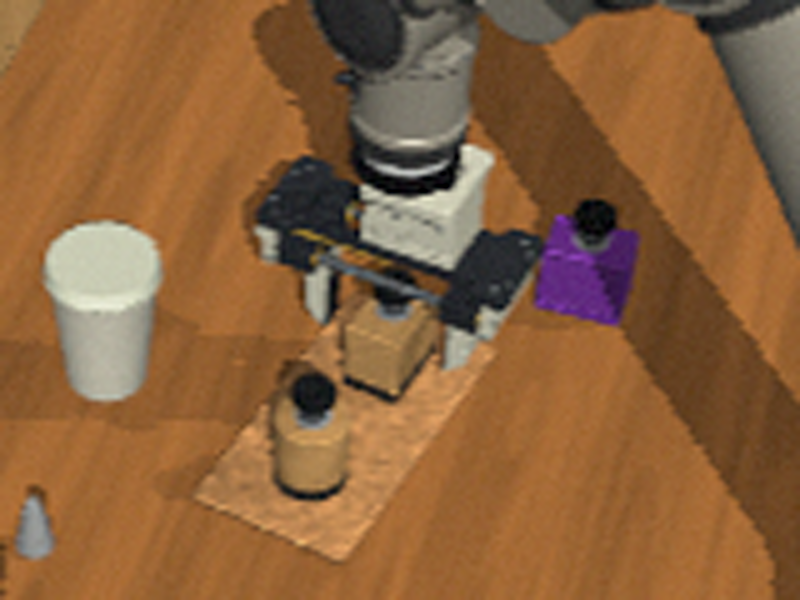

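View pics/top_g.png

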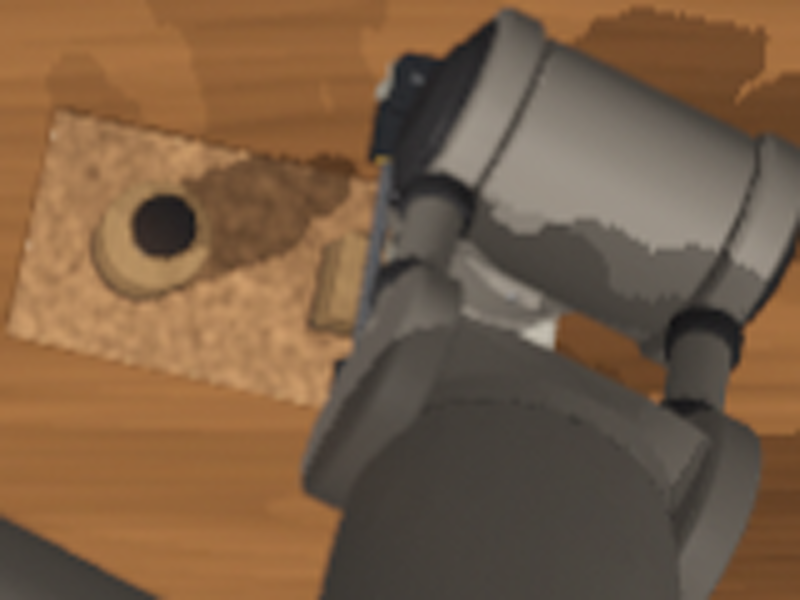

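Both views show the fingers straddling the block, with the body clear of the cap. Closing.

>>> send_rows --series "1 0.02 0.03 -0.04 0;1 0.02 0.03 -0.04 0;-1 0.02 0.03 -0.04 0;-1 0.02 0.03 -0.04 0;-1 0.02 0.03 -0.04 0;-1 0.02 0.03 -0.04 0;-1 0.02 0.03 -0.04 0;-1 0.02 0.03 -0.04 0"

```text
time: 5.28
tool_pos: [562.3, -209.9, 31.8]
tcp_rot: [0.097, 1.57, -0.102]
contact_force: [-0.1, -1.0, 0.3]
grip_width: 44.4
```

```bash
python3 -c "
from h import *
plan(562.7,-210,160,-.195)"
```

```text
t 5.275 pos [ 562.3 -209.9   31.8] shift [-4.274e+00  1.000e-03  1.600e-02] turn -0.045 alt 35.96 tilt [ 0. -0. -1.] q [-0.49  0.68  1.53  0.    0.93 -0.29] F [-0.1 -1.   0.3] w 44.4
```

>>> send_rows --series "-1 -0.4 0 0 0;-1 -1.2 0 0 0;-1 -2.5 0 0 0;-1 -4 0 0 0;-1 -4 0 0 0;-1 -4 0 0 0"

```text
time: 6.02
tool_pos: [561.5, -209.6, 151.3]
tcp_rot: [2.775, 1.57, 2.576]
contact_force: [-0.0, 0.7, -2.5]
grip_width: 43.8
```

```bash
python3 -c "
from h import *
plan(584.8,228.3,150,-.473)
for n in('side',):
  p=capture(n); save(p,n+'_l',(270,60,430,210),4)
"
```

```text
t 6.025 pos [ 561.5 -209.6  151.3] shift [ 0.053 14.461 -2.123] turn 3.141 alt -32.86 tilt [-0.001  0.001 -1.   ] q [-0.49  0.54  1.42  0.    1.18 -0.29] F [-0.   0.7 -2.5] w 43.8
```

View pics/side_l.png

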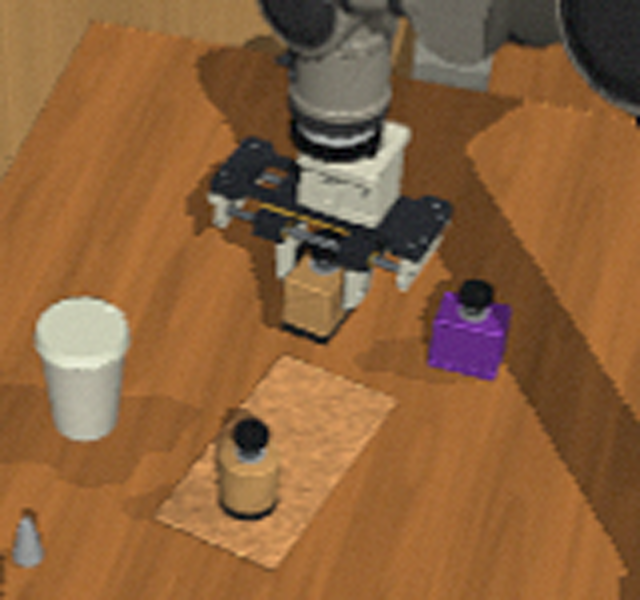

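The stamp is held upright and clear of the mat. Carrying it to the box.

>>> send_rows --series "-1 0 1 -0.15 0;-1 0 2.8 -0.4 0.5;-1 0 4.8 -0.7 1.5;-1 0 6.8 -1 2.5;-1 0 8.8 -1.3 3.1;-1 0 10.8 -1.6 3.1;-1 0 12.8 -1.9 3.1;-1 0 14.4 -2.1 3.1"

```text
time: 7.08
tool_pos: [584.5, 228.3, 149.9]
tcp_rot: [-2.481, 1.567, -2.949]
contact_force: [0.2, -0.6, -2.6]
grip_width: 44.4
```

>>> send_rows --series "-1 0 0 0 0;-1 0 0 0 0;-1 0 0 0 0"

```text
time: 7.45
tool_pos: [585.6, 224.5, 151.2]
tcp_rot: [-2.268, 1.569, -2.739]
contact_force: [0.6, 0.8, -3.4]
grip_width: 44.7
```

```bash
python3 -c "
from h import *
plan(584.8,228.3,85,-.473)"
```

```text
t 7.45 pos [585.6 224.5 151.2] shift [ 2.205  0.102 -0.079] turn 0.022 alt -35.98 tilt [-0.001 -0.001 -1.   ] q [ 0.24  0.59  1.33 -0.    1.22  0.72] F [ 0.6  0.8 -3.4] w 44.7
```

>>> send_rows --series "-1 0.4 0.1 -0.08 0.02;-1 1.2 0.1 -0.08 0.02;-1 1.8 0.1 -0.08 0.02;-1 2.2 0.1 -0.08 0.02;-1 2.2 0.1 -0.08 0.02;-1 2.2 0.1 -0.08 0.02"

```text
time: 8.2
tool_pos: [585.5, 229.8, 86.4]
tcp_rot: [0.793, 1.569, 0.322]
contact_force: [-0.1, 0.3, -1.4]
grip_width: 44.1
```

```bash
python3 - <<'E'
from m import *
plan(584.8,228.3,70.9,-.473)
for n,c in(('top',(190,140,320,250)),('side',(250,190,370,300))):
  p=capture(n); im=cv2.resize(p["pixels"][c[1]:c[3],c[0]:c[2],::-1],None,fx=5,fy=5,interpolation=2)
  o=get_obs()["tool_pos"]; z=o[2]-25.9
  for X,col in((boxpts(584.8,228.3,-.473,45,64,84,0)[::2],(255,0,0)),(boxpts(o[0],o[1],-.473,z,44,64,58)[::2],(0,0,255))):
    u=(proj(p,X)-[c[0],c[1]]+.5)*5-.5
    cv2.polylines(im,[np.round(u[[0,1,3,2]]).astype(int)],1,col,1)
  cv2.imwrite(f"pics/b_{n}.png",im)
E
```

```text
t 8.2 pos [585.5 229.8  86.4] shift [ 0.518 -0.055  0.002] turn 0.018 alt -35.98 tilt [ 0.001  0.    -1.   ] q [0.25 0.66 1.4  0.   1.08 0.72] F [-0.1  0.3 -1.4] w 44.1
```

View pics/b_top.png

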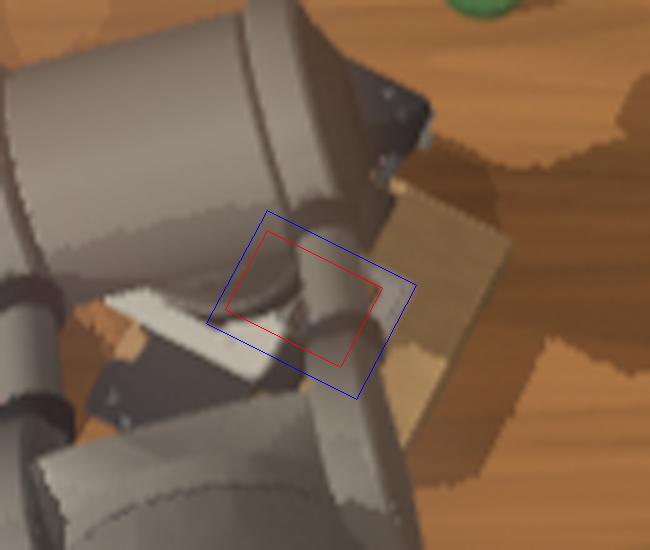

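View pics/b_side.png

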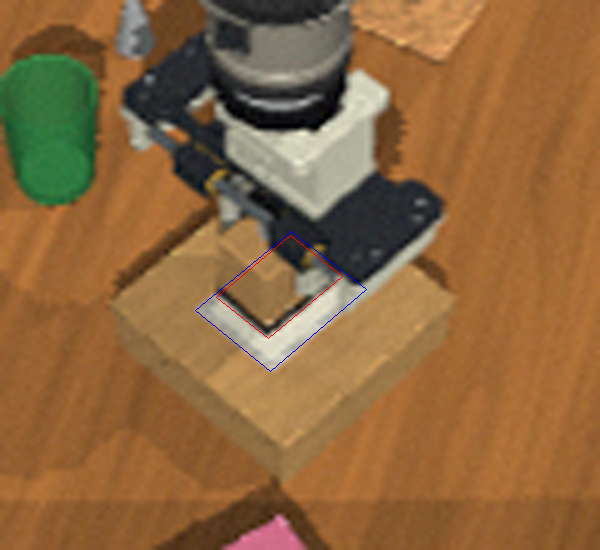

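The predicted foot and label outlines agree with the side view. Lowering gently.

>>> send_rows --series "-1 0.1 -0.04 0 0;-1 0.2 -0.04 0 0;-1 0.3 -0.04 0 0;-1 0.38 -0.04 0 0;-1 0.42 -0.04 0 0;-1 0.42 -0.04 0 0;-1 0.42 -0.04 0 0"

```text
time: 9.18
tool_pos: [584.5, 228.8, 73.3]
tcp_rot: [0.948, 1.571, 0.477]
contact_force: [-0.5, -0.1, -3.6]
grip_width: 44.2
```

```bash
python3 -c "
from h import *
plan(584.8,228.3,70.9,-.473)"
```

```text
t 9.175 pos [584.5 228.8  73.3] shift [ 0.08  -0.009  0.017] turn 0.021 alt -35.98 tilt [ 0.  0. -1.] q [0.25 0.67 1.41 0.   1.06 0.72] F [-0.5 -0.1 -3.6] w 44.2
```

>>> send_rows --series "-1 0.02 0 0 0;-1 0.04 0 0 0;-1 0.06 0 0 0;-1 0.07 0 0 0;-1 0.07 0 0 0"

```text
time: 9.8
tool_pos: [584.4, 228.7, 71.0]
tcp_rot: [2.726, 1.571, 2.255]
contact_force: [-0.1, -0.3, -2.6]
grip_width: 44.1
```

>>> send_rows --series "-1 0.015 0 0 0;-1 0.03 0 0 0;-1 0.03 0 0 0"

```text
time: 10.18
tool_pos: [584.5, 228.8, 70.7]
tcp_rot: [0.914, 1.57, 0.442]
contact_force: [-1.9, -1.1, 3.8]
grip_width: 44.2
```

Contact is made: the force reversed to +3.8 N. Releasing.

>>> send_rows --series "1 0 0 0 0;1 0 0 0 0;1 0 0 0 0;1 0 0 0 0;1 0 0 0 0;1 0 0 0 0"

```text
time: 10.92
tool_pos: [584.4, 228.7, 70.2]
tcp_rot: [1.6, 1.571, 1.129]
contact_force: [-0.8, -1.2, -0.5]
grip_width: 91.7
```

>>> send_rows --series "1 -0.3 0 0 0;1 -1 0 0 0;1 -2 0 0 0;1 -3.5 0 0 0;1 -3.8 0 0 0;1 -3.8 0 0 0;1 -3.8 0 0 0"

```text
time: 11.8
tool_pos: [583.7, 228.5, 182.7]
tcp_rot: [-2.435, 1.568, -2.906]
contact_force: [-0.1, 0.5, -0.1]
grip_width: 91.5
```

```bash
python3 -c "
from h import *
plan(584.8,228.3,150,-.473)
for n,c in(('top',(190,140,320,250)),('side',(250,190,370,300))):
  p=capture(n); save(p,n+'_r',c,5)
"
```

```text
t 11.8 pos [583.7 228.5 182.7] shift [1.091 0.013 0.039] turn 0.021 alt -35.98 tilt [-0.003 -0.001 -1.   ] q [0.25 0.56 1.29 0.   1.29 0.72] F [-0.1  0.5 -0.1] w 91.5
```

View pics/side_r.png

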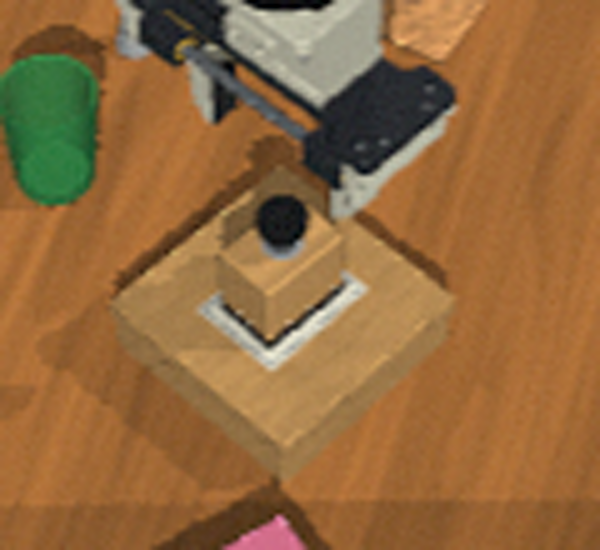

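>>> send_rows --series "-1 0 -1.8 0 0;-1 0 -3.8 0 0;-1 0 -5.8 0 0;-1 0 -7.8 0 0;-1 0 -8 0 0;-1 0 -8 0 0"

```text
time: 12.65
tool_pos: [475.6, 14.8, 184.0]
tcp_rot: [2.147, 1.57, 1.674]
contact_force: [-0.2, -0.7, -0.4]
grip_width: 36.5
```

```bash
python3 - <<'E'
from m import *
plan(584.8,228.3,150,-.473)
ob=[];bb=[]
for n,c in(('top',(190,140,320,250)),('side',(250,190,370,300))):
  p=capture(n); save(p,n+'_r2',c,5)
  m=pick(p,"stamp_center",proj(p,[584,228,88])[0])
  print(n,None if m is None else m.sum())
  if m is not None: ob.append((p,m)); print(fit([(p,m)],stampparts(45),[584,228,-.47]))
  b=pick(p,"label",proj(p,[584,228,25])[0])
  if b is not None:
    if m is not None: b=np.maximum(b,m)
    print("box",fit([(p,b)],lambda x,y,w:[boxpts(x,y,w,0,150,150,45)]+stampparts(45)(584.5,228.6,-.473),[584,228,-.47]))
if len(ob)>1: print(fit(ob,stampparts(45),[584,228,-.47]))
E
```

```text
t 12.65 pos [475.6  14.8 184. ] shift [1.136e+00 7.993e+00 2.000e-03] turn 0.005 alt -35.99 tilt [-0.  0. -1.] q [-0.13  0.29  1.72  0.    1.13  0.34] F [-0.2 -0.7 -0.4] w 36.5
top 543.0
(array([ 5.83690712e+02,  2.29390756e+02, -5.35517037e-01]), np.float64(59.0625))
box (array([ 5.84734438e+02,  2.29912736e+02, -4.75309641e-01]), np.float64(111.875))
side 513.0
(array([ 5.84690430e+02,  2.28682298e+02, -3.20235140e-01]), np.float64(43.6875))
box (array([ 5.85561847e+02,  2.26337510e+02, -4.61156784e-01]), np.float64(146.1875))
(array([ 5.83853160e+02,  2.28821151e+02, -4.86689969e-01]), np.float64(120.125))
```

View pics/top_r2.png

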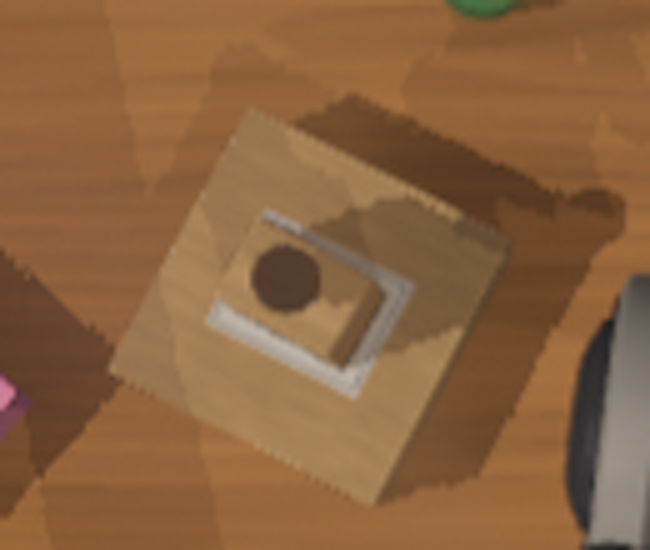

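View pics/side_r2.png

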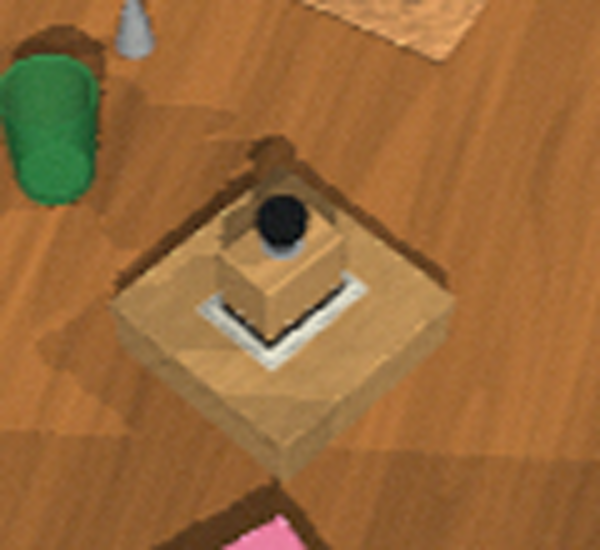

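The stamp is centred and square on the label to about 1 mm and upright. Moving over the cap with the gripper shut to press.

>>> send_rows --series "-1 0 1.5 0 0;-1 0 3.5 0 0;-1 0 5.5 0 0;-1 0.4 7.3 0 0;-1 0.8 8 0 0;-1 1.1 8 0 0;-1 1.1 8 0 0;-1 1.1 8 0 0"

```text
time: 13.95
tool_pos: [584.5, 227.8, 151.9]
tcp_rot: [0.509, 1.57, 0.037]
contact_force: [-0.0, -0.9, -0.3]
grip_width: 0.4
```

```bash
python3 -c "
from h import *
plan(584.3,228.7,131,-.473)
p=capture('side'); save(p,'side_p',(250,170,370,300),5)"
```

```text
t 13.95 pos [584.5 227.8 151.9] shift [ 0.695  0.023 -0.018] turn 0.01 alt -35.99 tilt [ 0.001  0.    -1.   ] q [ 0.25  0.59  1.33 -0.    1.22  0.72] F [-0.  -0.9 -0.3] w 0.4
```

View pics/side_p.png

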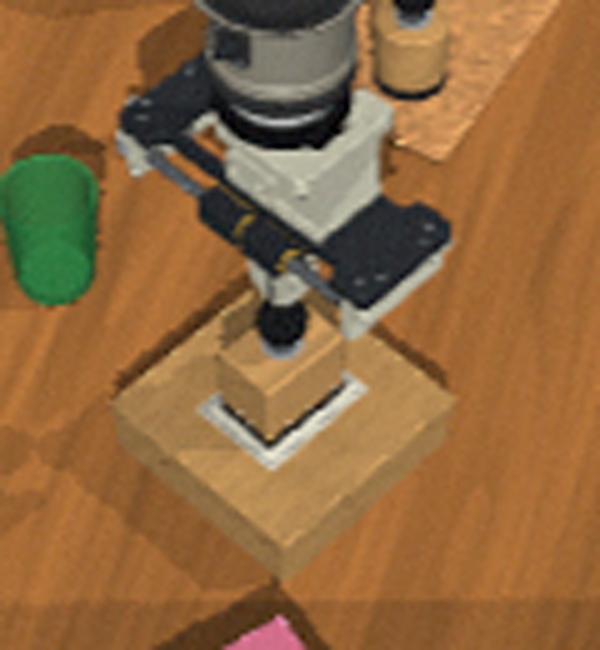

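>>> send_rows --series "-1 0.2 0.02 -0.01 0;-1 0.45 0.02 -0.01 0;-1 0.6 0.02 -0.01 0;-1 0.7 0.02 -0.01 0;-1 0.8 0.02 -0.01 0;-1 0.85 0.02 -0.01 0;-1 0.85 0.02 -0.01 0"

```text
time: 14.88
tool_pos: [584.3, 229.3, 125.8]
tcp_rot: [-2.078, 1.571, -2.549]
contact_force: [-1.4, -1.4, 2.0]
grip_width: 0.5
```

>>> send_rows --series "-1 0.05 0 0 0;-1 0.1 0 0 0;-1 0.14 0 0 0;-1 0.18 0 0 0;-1 0.22 0 0 0;-1 0.25 0 0 0;-1 0.25 0 0 0"

```text
time: 15.75
tool_pos: [584.5, 229.4, 119.4]
tcp_rot: [0.565, 1.57, 0.094]
contact_force: [-4.2, -2.4, 9.9]
grip_width: 0.4
```

>>> send_rows --series "-1 0.03 0 0 0;-1 0.06 0 0 0;-1 0.09 0 0 0;-1 0.12 0 0 0;-1 0.12 0 0 0"

```text
time: 16.38
tool_pos: [584.7, 229.4, 117.1]
tcp_rot: [0.615, 1.569, 0.144]
contact_force: [-6.4, -3.5, 17.1]
grip_width: 0.6
```

```bash
python3 -c "
from h import *
plan(584.3,228.7,117,-.473)"
```

```text
t 16.375 pos [584.7 229.4 117.1] shift [ 0.002 -0.026 -0.001] turn 0.022 alt -35.98 tilt [ 0.002  0.    -1.   ] q [ 0.25  0.62  1.37 -0.    1.14  0.72] F [-6.4 -3.5 17.1] w 0.6
```

>>> send_rows --series "-1 0.02 -0.01 -0.01 0;-1 0.05 -0.02 -0.01 0;-1 0.05 -0.02 -0.01 0;-1 0.05 -0.02 -0.01 0"

```text
time: 16.88
tool_pos: [584.7, 229.4, 116.9]
tcp_rot: [0.732, 1.566, 0.261]
contact_force: [-7.3, -2.5, 22.8]
grip_width: 0.4
```

```bash
python3 -c "
from h import *
plan(584.3,228.7,117,-.473)
p=capture('side'); save(p,'side_p2',(250,170,370,300),5)"
```

```text
t 16.875 pos [584.7 229.4 116.9] shift [-0.002 -0.025 -0.001] turn 0.024 alt -35.98 tilt [ 0.004  0.001 -1.   ] q [0.25 0.62 1.37 0.   1.14 0.72] F [-7.3 -2.5 22.8] w 0.4
```

View pics/side_p2.png

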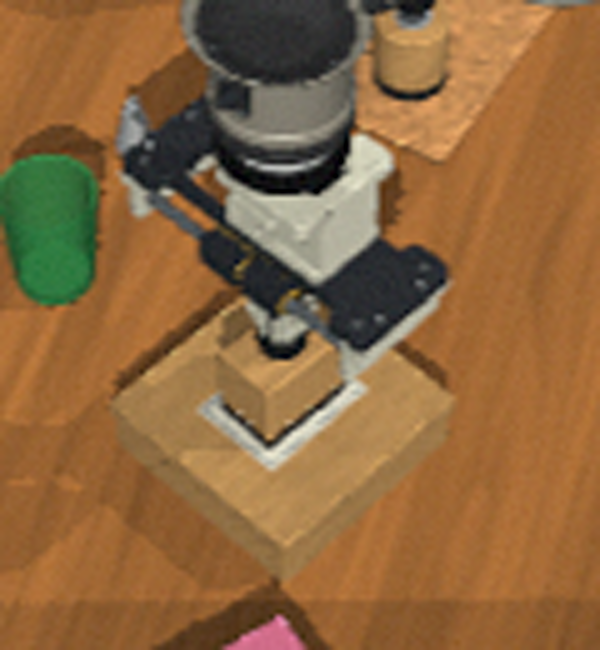

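The cap is at the second stop: z stalled at 117 while the force rose to 23 N, and the picture shows the cap nearly on the block. Lifting off so the plunger rises.

>>> send_rows --series "-1 -0.15 0 0 0;-1 -0.3 0 0 0;-1 -0.5 0 0 0;-1 -0.8 0 0 0;-1 -1.3 0 0 0;-1 -2.3 0 0 0;-1 -2.4 0 0 0;-1 -2.4 0 0 0"

```text
time: 17.92
tool_pos: [583.8, 228.9, 184.9]
tcp_rot: [2.2, 1.571, 1.728]
contact_force: [-0.3, -0.8, -0.4]
grip_width: 0.4
```

>>> send_rows --series "1 0 -1.8 0 0;1 0 -3.8 0 0;1 0 -5.8 0 0;1 0 -7.8 0 0;1 0 -8 0 0;1 0 -8 0 0"

```text
time: 18.68
tool_pos: [474.9, 15.1, 184.7]
tcp_rot: [2.753, 1.57, 2.281]
contact_force: [-0.3, 0.3, 0.2]
grip_width: 56.0
```

```bash
python3 - <<'E'
from m import *
plan(584.3,228.7,150,-.473)
ob=[]
for n,c in(('top',(190,140,320,250)),('side',(250,190,370,300))):
  p=capture(n); save(p,n+'_r3',c,5)
  m=pick(p,"stamp_center",proj(p,[584,228,88])[0])
  if m is not None: ob.append((p,m)); print(fit([(p,m)],stampparts(45),[584,228,-.47]))
  save(p,n+"_full")
if len(ob)>1: print(fit(ob,stampparts(45),[584,228,-.47]))
E
```

```text
t 18.675 pos [474.9  15.1 184.7] shift [1.158 8.    0.008] turn 0.006 alt -35.99 tilt [-0.     0.001 -1.   ] q [-0.13  0.29  1.72  0.    1.13  0.34] F [-0.3  0.3  0.2] w 56.0
(array([ 5.83983673e+02,  2.28561385e+02, -5.29147745e-01]), np.float64(64.875))
(array([ 5.83832511e+02,  2.28382498e+02, -3.92325422e-01]), np.float64(85.125))
(array([ 5.83626404e+02,  2.28233163e+02, -4.97406176e-01]), np.float64(161.5))
```

View pics/top_r3.png

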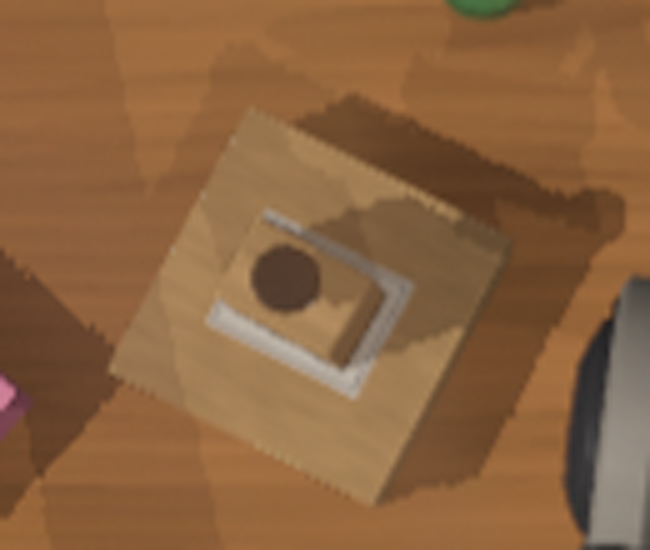

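View pics/side_r3.png

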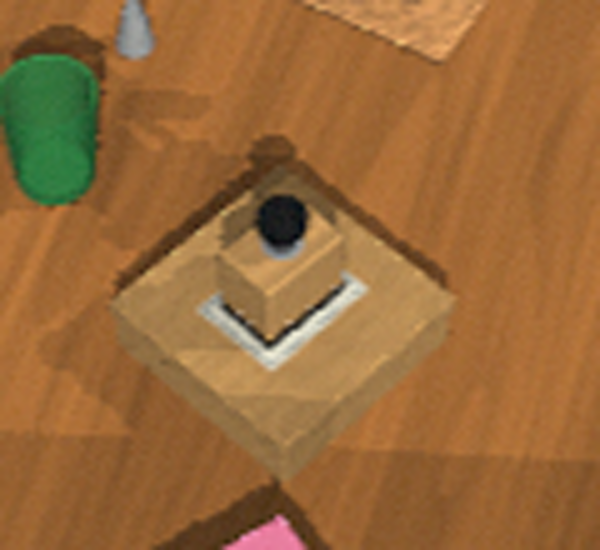

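The plunger is fully up and nothing has shifted. Going back to regrip.

>>> send_rows --series "1 0 1.5 0 0;1 0 3.5 0 0;1 0 5.5 0 0;1 0 7.3 0 0;1 0 8 0 0;1 0 8 0 0;1 0 8 0 0;1 0.5 8 0 0"

```text
time: 19.88
tool_pos: [584.4, 228.4, 170.9]
tcp_rot: [0.692, 1.568, 0.22]
contact_force: [0.0, -0.2, -0.7]
grip_width: 91.9
```

```bash
python3 -c "
from h import *
plan(584.4,228.7,71,-.473)"
```

```text
t 19.875 pos [584.4 228.4 170.9] shift [ 3.329e+00  3.000e-03 -1.100e-02] turn 0.012 alt -35.99 tilt [ 0.003  0.001 -1.   ] q [ 0.25  0.57  1.31 -0.    1.26  0.72] F [ 0.  -0.2 -0.7] w 91.9
```

>>> send_rows --series "1 0.5 0 0 0;1 1.3 0 0 0;1 2.1 0 0 0;1 2.8 0 0 0;1 3.15 0 0 0;1 3.15 0 0 0;1 3.15 0 0 0"

```text
time: 20.75
tool_pos: [584.4, 229.0, 76.3]
tcp_rot: [0.77, 1.569, 0.298]
contact_force: [-0.6, 0.0, -0.6]
grip_width: 92.1
```

```bash
python3 -c "
from h import *
plan(584.4,228.7,71,-.473)"
```

```text
t 20.75 pos [584.4 229.   76.3] shift [ 0.178 -0.01   0.005] turn 0.019 alt -35.98 tilt [ 0.001  0.    -1.   ] q [0.25 0.67 1.41 0.   1.06 0.72] F [-0.6  0.  -0.6] w 92.1
```

>>> send_rows --series "1 0.1 0 0 0;1 0.16 0 0 0;1 0.16 0 0 0;-1 0.16 0 0 0;-1 0.16 0 0 0;-1 0.16 0 0 0;-1 0.16 0 0 0;-1 0.16 0 0 0"

```text
time: 21.75
tool_pos: [583.9, 229.0, 70.8]
tcp_rot: [1.264, 1.571, 0.793]
contact_force: [-0.4, -0.6, 0.1]
grip_width: 46.3
```

>>> send_rows --series "-1 0 0 0 0;-1 -0.15 0 0 0;-1 -0.5 0 0 0;-1 -1.2 0 0 0;-1 -2.2 0 0 0;-1 -2.8 0 0 0;-1 -2.8 0 0 0;-1 -2.8 0 0 0"

```text
time: 22.75
tool_pos: [583.3, 228.9, 154.1]
tcp_rot: [-2.468, 1.569, -2.939]
contact_force: [-0.4, 0.8, -2.2]
grip_width: 44.1
```

```bash
python3 -c "
from h import *
plan(562.7,-210,150,-.195)
for n in('side',):
  p=capture(n); save(p,n+'_l2',(250,170,370,300),5)
"
```

```text
t 22.75 pos [583.3 228.9 154.1] shift [  0.14  -13.347   6.028] turn -3.165 alt 32.84 tilt [-0.001 -0.    -1.   ] q [0.25 0.59 1.33 0.   1.23 0.72] F [-0.4  0.8 -2.2] w 44.1
```

View pics/side_l2.png

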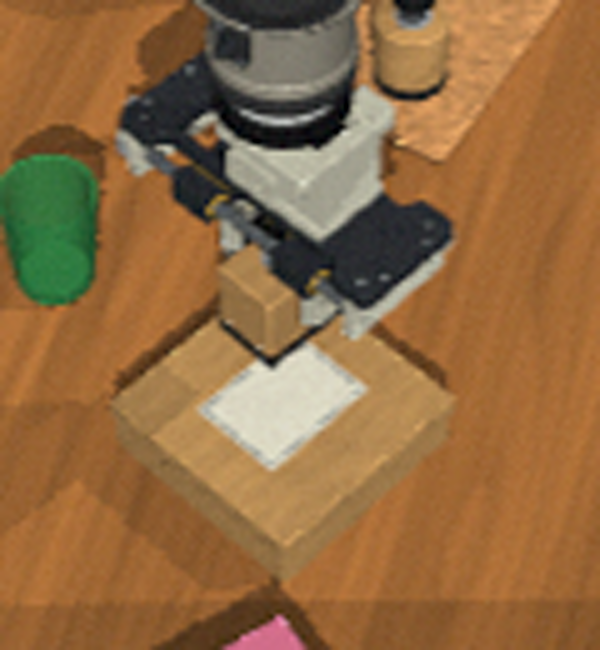

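>>> send_rows --series "-1 0 -1 0.45 0;-1 0 -2.6 1.2 -0.5;-1 0 -4.4 2 -1.5;-1 0 -6.2 2.8 -2.5;-1 0 -8 3.6 -3.15;-1 0 -9.8 4.4 -3.15;-1 0 -11.6 5.2 -3.15;-1 0 -13.3 6 -3.15"

```text
time: 23.8
tool_pos: [562.3, -210.0, 153.7]
tcp_rot: [2.762, 1.569, 2.565]
contact_force: [1.2, -0.5, -2.7]
grip_width: 44.3
```

>>> send_rows --series "-1 0.2 0 0 0;-1 1 0 0 0;-1 1.5 0 0 0;-1 1.5 0 0 0"

```text
time: 24.3
tool_pos: [562.3, -206.9, 108.1]
tcp_rot: [2.806, 1.567, 2.611]
contact_force: [-0.6, -0.0, -2.9]
grip_width: 44.0
```

```bash
python3 -c "
from h import *
plan(562.7,-210,31.9,-.195)"
```

```text
t 24.3 pos [ 562.3 -206.9  108.1] shift [ 2.538 -0.102  0.042] turn -0.004 alt 36.0 tilt [-0.003  0.002 -1.   ] q [-0.48  0.59  1.47  0.    1.09 -0.29] F [-0.6 -0.  -2.9] w 44.0
```

>>> send_rows --series "-1 0.4 -0.1 0.04 0;-1 1.1 -0.1 0.04 0;-1 1.7 -0.1 0.04 0;-1 2.1 -0.1 0.04 0;-1 2.3 -0.1 0.04 0;-1 2.4 -0.1 0.04 0;-1 2.4 -0.1 0.04 0;-1 2.4 -0.1 0.04 0"

```text
time: 25.3
tool_pos: [564.0, -211.6, 38.3]
tcp_rot: [-0.172, 1.57, -0.368]
contact_force: [0.2, 0.9, -1.6]
grip_width: 44.2
```

```bash
python3 -c "
from h import *
plan(562.7,-210,31.8,-.195)"
```

```text
t 25.3 pos [ 564.  -211.6   38.3] shift [ 0.215  0.042 -0.054] turn -0.015 alt 35.99 tilt [ 0.001 -0.    -1.   ] q [-0.49  0.68  1.52  0.    0.94 -0.29] F [ 0.2  0.9 -1.6] w 44.2
```

>>> send_rows --series "-1 0.03 0.02 -0.02 0;-1 0.07 0.04 -0.04 0;-1 0.11 0.04 -0.05 0;-1 0.15 0.04 -0.05 0;-1 0.18 0.04 -0.05 0;-1 0.2 0.04 -0.05 0;-1 0.2 0.04 -0.05 0"

```text
time: 26.18
tool_pos: [562.5, -209.9, 31.8]
tcp_rot: [1.134, 1.571, 0.937]
contact_force: [-1.1, 0.3, -0.7]
grip_width: 43.8
```

Touching down (load falling from −2.5 N). One slight nudge, then release.

>>> send_rows --series "-1 0.015 0 0 0;-1 0.02 0 0 0;-1 0.02 0 0 0"

```text
time: 26.55
tool_pos: [562.5, -209.9, 31.8]
tcp_rot: [-0.201, 1.57, -0.398]
contact_force: [-2.8, 1.0, 5.5]
grip_width: 43.9
```

>>> send_rows --series "1 0 0 0 0;1 0 0 0 0;1 0 0 0 0;1 0 0 0 0;1 0 0 0 0;1 0 0 0 0"

```text
time: 27.3
tool_pos: [562.5, -209.9, 31.2]
tcp_rot: [0.991, 1.571, 0.795]
contact_force: [0.8, 0.2, 0.0]
grip_width: 91.7
```

>>> send_rows --series "1 -0.3 0 0 0;1 -1 0 0 0;1 -2 0 0 0;1 -3.5 0 0 0;1 -5 0 0 0;1 -5 0 0 0;1 -5 3 -3 0;1 -5 5 -4 0"

```text
time: 28.3
tool_pos: [500.3, -100.1, 180.2]
tcp_rot: [2.861, 1.569, 2.662]
contact_force: [0.5, 0.8, 0.4]
grip_width: 91.7
```

```bash
python3 - <<'E'
from m import *
plan(562.7,-210,131,-.195)
for n in('top','side'):
  p=capture(n); save(p,n+'_end')
  m=pick(p,"stamp_center",proj(p,[563,-210,49])[0])
  if m is not None: print(fit([(p,m)],stampparts(6),[563,-210,-.19]))
E
```

```text
t 28.3 pos [ 500.3 -100.1  180.2] shift [ 1.634 -3.182  2.765] turn -0.038 alt 35.96 tilt [-0.002  0.001 -1.   ] q [-0.35  0.36  1.64  0.    1.15 -0.15] F [0.5 0.8 0.4] w 91.7
```

View pics/side_end.png

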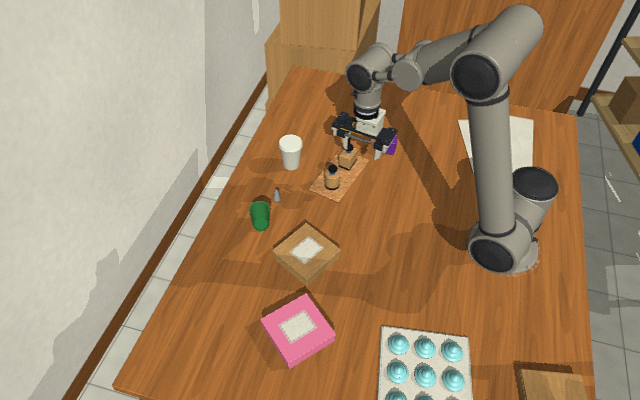

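View pics/top_end.png

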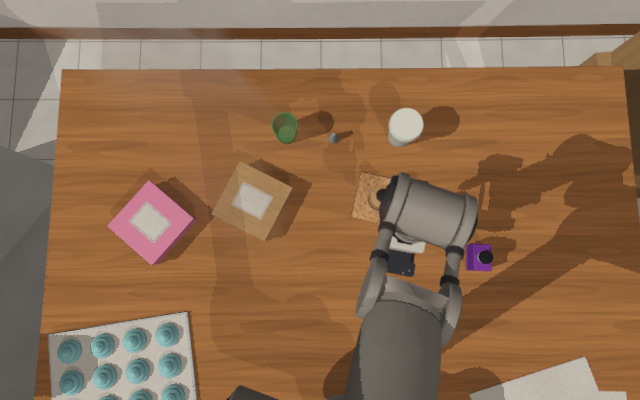

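Everything else stands where it was. Moving the arm clear for one final look.

>>> send_rows --series "1 -0.5 1.5 0 0;1 -0.5 3.5 0 0;1 -0.5 5 -0.5 0;1 -0.5 5 -0.5 0;1 -0.5 5 -0.5 0;1 -0.5 5 -0.5 0"

```text
time: 29.25
tool_pos: [516.9, 47.5, 196.0]
tcp_rot: [-1.381, 1.571, -1.579]
contact_force: [-0.3, 0.2, -0.5]
grip_width: 91.8
```

```bash
python3 - <<'E'
from m import *
ims=[]
for n,c in(('top',(350,165,460,245)),('side',(300,120,410,200))):
  p=capture(n); ims.append(cv2.resize(p["pixels"][c[1]:c[3],c[0]:c[2],::-1],None,fx=3.5,fy=3.5,interpolation=2))
  m=pick(p,"stamp_center",proj(p,[563,-210,49])[0])
  if m is not None: print(n,fit([(p,m)],stampparts(6),[563,-210,-.19]))
  b=pick(p,"label",proj(p,[584,228,25])[0])
  if b is not None: print("box",fit([(p,b)],lambda x,y,w:[boxpts(x,y,w,0,150,150,45)],[584,228,-.47]))
cv2.imwrite("pics/fin.png",np.hstack(ims)); o=get_obs(); print(o["time"],o["tool_pos"],o["contact_force"],np.abs(o["dq"]).max())
E
```

```text
top (array([ 5.62288544e+02, -2.09644304e+02, -2.38566516e-01]), np.float64(58.5))
box (array([ 5.85077143e+02,  2.30168368e+02, -4.85658132e-01]), np.float64(271.125))
box (array([ 5.85965212e+02,  2.25076150e+02, -4.74797372e-01]), np.float64(149.875))
29.55 [516.59483758  48.4892581  196.19293323] [-0.70105217 -0.58693396 -0.53441898] 0.00454801394518853
```

View pics/fin.png

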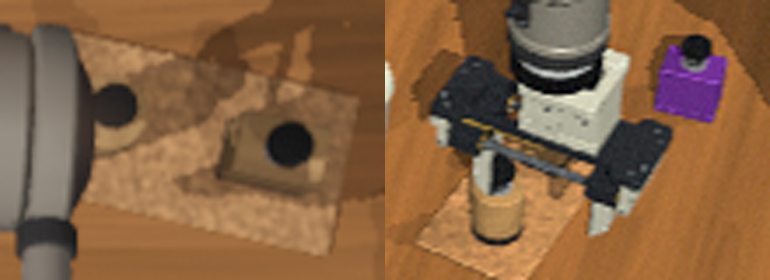

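```bash
python3 -c "
from plant import *
print(close_job())"
```

```text
the job is handed in; nothing more can be done
None
```

The job is done and handed in at about 29.6 s. I set the wooden rectangular stamp on the cardboard box's label and let go of it. I then pressed its plunger to the second stop, let it come up, and stood the stamp back upright on the cork mat.

- **Placement on the label:** the two-camera fit put the stamp about 1 mm from the label's centre. It looked parallel to the frame. The single-view yaw fits were noisy (−0.32 to −0.54 against the label's −0.47), so for squareness I relied on the jaw angle and the pictures.
- **Press:** the cap stopped at z = 117 mm, which is 14 mm of travel. The force rose from 17 to 23 N over the last 0.2 mm. There was also about 7–8 N of side force at full press, but the pictures afterwards showed no shift.
- **Plunger return:** it was fully up again in both views before I regripped the stamp.
- **Final look:** the stamp stands upright on the mat, about 0.6 mm from where it started, with the gripper open and clear. In the last top view the stamp's yaw read −0.24 against −0.19 at the start. The gripper blocked the side view, so I have no second reading of that.
- **Other things:** in the full pictures just before the end, the box, jar, cup, nozzle, purple stamp and pink box were where they were at the start. The round stamp also looked unmoved, though the arm partly hid it from above. The last box fits disagreed between cameras in y (230 against 225 mm), as they had during the job, so I put that down to calibration and the outline networks.

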